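# Clamp a lidded loaf mould in the bench press

## Robot

A 6-joint arm with a two-finger parallel gripper is mounted at the origin on the work surface. World frame = base frame: x ahead of the robot, y to its left, z up, the work surface at z = 0. Lengths are in m, angles in rad, forces in N, time in s.
With the tool pointing down it reaches from about 0.275 to 0.85 m from the base axis. Payload 5.2 kg.
Tool frame: the origin (TCP) lies between the finger pads; the fingertips stand 19 mm ahead of it and the grasp point (between the pads) is the TCP (nose_length is the distance from the TCP to the fingertips, in m); x points along the fingers, z is the direction in which the jaws open and shut, and the axes are right-handed (so a half turn about x gives the same grasp; the last joint's range is limited). The gripper opens to 85 mm and grips with 20 to 120 N. Pads are 22 mm wide; open, the fingers measure 114 mm over their backs; the gripper's body (76 mm by 85 mm) begins 54 mm behind the grasp point. The pads swing forward as they close: fully open they stand 13 mm farther back than shut.
Start: joints at [1.12, 0.259, 1.535, -0, 1.348, -0.203], TCP at [0.135, 0.533, 0.25] pointing down, gripper open.
Joint ranges: [-3.14, 3.14], [-0.91, 2.08], [0.19, 2.58], [-1.22, 4.36], [0.22, 2.71], [-3.12, 3.12]. Speed limits (rad/s): [2.57, 2.57, 3.14, 3.14, 3.14, 3.14].

## Interface

Orientations are given as a rotation vector (axis times angle).
In Python, from bench import * gives the robot as it stands.
- The arm moves only by the tool jog_arm, never from a script. Its argument "plan" is a list of rows, each a list of 7 numbers: the closure, from 0 (fully open) to 1 (shut), then the shift along the tool's x, y, z in cm, then the turn, a rotation vector about the tool's x, y, z in rad. A call has 1 to 8 rows; each row is the pose to reach, as a shift and turn from the pose commanded when the call began, along the tool's axes at that moment; what a row does not reach only later rows make up. A row lasts 1/10 s, in which the tool goes at most 50 mm and 8.59 degrees, less where a joint would pass 70% of its speed; a pose out of reach is approached as far as the arm can. A call with a gripper value outside its range is refused whole. The fingers move at their own pace and stop on an object; "newtons" is the grip in N (left out, the last holds). Time passes only in rows, so rows that repeat a pose let the fingers close. It gives the time, the measured TCP pose, the force and the opening at its end, in the units of the state.
- state(): the state, without advancing time (a new reading comes with each control period).
- capture(name): name is "side" or "top"; returns a dict with "frame" (400x640x3 uint8, red, green, blue), "fx", "fy", "cx", "cy" (pixels), "k1" (the pictures are not rectified: a ray, as slopes to the right and down, at radius r is drawn at 1 + k1 r^2 times it, then the intrinsics apply), "origin" and "attitude" of the camera in the world. Camera axes: x right, y down, z forward; pixel columns grow to the right and rows downward; lengths in m; the calibration is good to about 2 mm. A picture is of the moment at which its call begins. There is no depth.
- hand_in(): hands the job in, once; it reports no verdict.
The state is a dict: "clock": time; "joint_pos": joint angles; "qd": joint speeds; "joint_torque": joint torques, N m; "ee_pos": TCP position; "tool_rot": TCP orientation; "contact_force": force on the tool from outside, world axes, zero at the start; "wrist_torque": the same for the moment, N m; "gripper_width": finger opening in m.
Only numpy, scipy, OpenCV 4.12 (cv2) and the standard library are available. Lean on these libraries where they do the work, as an engineer would, in place of code of your own. Each camera call takes 0.05 s, during which the arm holds its last target. There are 200 camera calls.

## Task

Put the lidded loaf mould on the bed of the bench press, keeping it level, and slide it in lengthwise, centred, until its end is up against the column; then turn the crank clockwise for as many turns as it takes to bring the pressing plate down onto the lid. Stop once the plate bears firmly with its spring about half squeezed (never squeeze the spring solid), let go, and leave the open tin and the other things on the table where they are.

Things in the scene. Friction and masses are not known exactly. Their poses are not given: they have to be found in the camera images.
- mould: Closed steel loaf mould with its flat lid on (one rigid piece): a smooth box 200 mm long (its x), 56 wide (y), 62 high (z), 0.35 to 0.7 kg. Origin: centre of its underside. Lies flat on the table beside a similar open tin; either may be the nearer to the robot. Grasp it across the 56 mm. Its ends are alike.
- open_tin: Open loaf tin without a lid, 200 x 56 x 56 mm, empty, not needed. Origin: centre of its underside, x lengthwise. Leave it alone.
- press_bed (a point): Point on top of the flat bed of the press (grey C-frame, fixed), under the middle of the plate, on the crank's axis, 20 mm above the table; the mould's middle comes here. z up, x along the bed to the column, y across. The bed is 130 mm wide, x -220 (open front end, to the robot's right) to 160 mm.
- press_stop (a point): Foot of the column's front face, on the bed's centre line, at x = 100 mm of press_bed, same axes; the face is 80 mm wide. With one end of the mould against it, the mould's other end sticks out in front of the head to x = -100 mm.
- press_head (a point): Middle of the lower front edge of the head, at x = -28 mm of press_bed, 155 mm above the bed, same axes. From here the head (64 mm wide, 35 mm high) runs back to the column; the plate below it reaches to x = -30 mm, at the start 94 to 106 mm above the bed. Lower the mould onto the bed in front of this, then slide it in below.
- foot_face (a point): Centre of the lower face of the pressing plate, a steel disc of radius 30 mm, 10 mm thick, hanging on a springy stem. z is the height of the face that meets the lid.
- press_foot (a joint): Squeeze of the plate's spring in m: 0 hanging free, grows as the plate is pressed against something, 4 N per mm; 0.012 is solid. Half squeezed is 0.006, about 60 degrees of crank past first contact. The gap seen between plate and the collar above it shrinks from 14 mm to 2 mm.
- press_crank (a joint): Turn of the crank in rad, clockwise from above, lowering the plate 36 mm a turn (5.73 mm/rad). Starts between 0 (upper stop) and 2.0, ends near 8.7. At value q the handle stands at angle pi/2 - q from press_bed's x (anticlockwise from above positive). Stays where left. Friction 0.26 N m (5 N at the handle); a half-squeezed spring adds 0.14 N m (2.5 N).
- crank_grip (a point): Point in the crank's upright black handle, 267 mm above the table, 55 mm from the crank's vertical axis. The handle does not spin on its arm: a flat bar 14 mm thick along the circle (point x), 26 mm radially (point y, outwards), from 232 (top of the arm) to 292 mm above the table. Pinch the 14 mm from above, turn the gripper with it, and regrasp.
- jar: Amber jam jar with metal cap, radius 34, height 100 mm, origin under its middle; leave alone.
- ring: Steel tart ring, outer radius 45, height 35 mm, origin under its middle; leave alone.
- bowl: Steel bowl, radius 85, height 80 mm, origin under its middle; leave alone.
- palette: Spatula 240 mm long lying along its x; leave alone.
- tartpan: Small aluminium tart pan, radius 50, height 30 mm, origin under its middle; leave alone.

How it is judged:
On the way, in this order (a step that is already met when the one before it is completed fails the run):
1. the mould stands on the bed, centred under the raised plate, its end against the column (x of mould in the frame of press_bed between -0.008 and 0.006 m and y of mould in the frame of press_bed between -0.012 and 0.012 m and z of mould in the frame of press_bed between -0.004 and 0.006 m and angle between the x axis of mould and the x axis of press_bed, either way round below 0.12 rad and angle between mould's own z axis and vertical below 0.08 rad and value of joint press_foot below 0.001 m), for 0.2 s.
2. the plate bears on the lid, its spring squeezed by more than 3 mm (x of mould in the frame of press_bed between -0.008 and 0.006 m and y of mould in the frame of press_bed between -0.012 and 0.012 m and z of mould in the frame of press_bed between -0.004 and 0.006 m and angle between the x axis of mould and the x axis of press_bed, either way round below 0.12 rad and angle between mould's own z axis and vertical below 0.08 rad and value of joint press_foot above 0.003 m), for 0.2 s.
At the end, for the whole second after the job is handed in: The mould stands flat and at rest on the bed, its middle within 12 mm of the bed's centre line and its end within 8 mm of the column, straight within 0.12 rad; the plate presses on its lid with the spring squeezed by 3 to 9 mm; the crank is at rest (all of step 2 and value of joint press_foot below 0.009 m and velocity of joint press_crank between -0.05 and 0.05 rad/s and linear speed of mould below 0.01 m/s); the robot touches nothing.
It fails at once if the spring is squeezed solid (more than 10.5 mm) (value of joint press_foot above 0.0105 m).
It fails at once if the mould is tipped by more than 0.5 rad (angle between mould's own z axis and vertical above 0.5 rad).
It fails at once if the open tin or another bystander is moved by more than 30 mm (distance of any of open_tin, jar, ring, bowl, palette, tartpan from where it was at the start of the episode above 0.03 m).
It also fails if it takes over 72 s, if anything falls off the work surface, if the arm or the gripper's body presses on something with over 40 N, if the wrist force passes 120 N, or if a joint passes its speed limit or range.

## Working session

There is one attempt and no reset: what is moved stays moved. The work goes in short steps, Python scripts to look and compute and a tool call to move; the robot and the scene stay as the last step left them, time stands still between calls to the robot, and variables do not carry over. Pictures are saved under pics/ and viewed, about 8 in all and at most 12, crops included, and the job is handed in when it is done.

Besides the shell and the picture viewer there is one more tool, called after ">>>" as a command line: name --pt "numbers of a row" for each row, then --argument value for the rest. jog_arm: Moves the arm, as the interface text tells. Its arguments: {"type":"object","properties":{"plan":{"type":"array","items":{"type":"array","items":{"type":"number"}}},"newtons":{"type":"number"}},"required":["plan"]}

```bash
ls; mkdir -p pics; python3 - <<'E'
from bench import *
import cv2,numpy as np
s=state();print({k:np.round(v,3).tolist() for k,v in s.items()})
for n in("side","top"):
    c=capture(n);cv2.imwrite(f"pics/{n}0.png",c["frame"][:,:,::-1]);print(n,{k:np.round(v,4).tolist() for k,v in c.items() if k!="frame"})
E
```

```text
pics
{'clock': 0.0, 'joint_pos': [1.12, 0.259, 1.536, -0.0, 1.348, -0.203], 'qd': [0.001, -0.003, 0.001, -0.0, -0.0, -0.001], 'joint_torque': [-0.0, -44.602, -29.057, -0.0, 0.012, 0.0], 'ee_pos': [0.135, 0.533, 0.249], 'tool_rot': [-1.026, 1.318, 1.024], 'contact_force': [0.718, -0.689, 0.272], 'wrist_torque': [0.034, -0.023, 0.025], 'gripper_width': 0.086}
side {'fx': 463.0796, 'fy': 463.0796, 'cx': 311.7344, 'cy': 203.2157, 'k1': -0.1344, 'origin': [0.1472, -0.7314, 1.2268], 'attitude': [-2.3757, 0.5342, -0.2]}
top {'fx': 416.5893, 'fy': 416.5893, 'cx': 321.4979, 'cy': 193.9498, 'k1': -0.0336, 'origin': [0.336, 0.0816, 1.175], 'attitude': [-2.1666, 2.0308, -0.2218]}
```

View pics/top0.png

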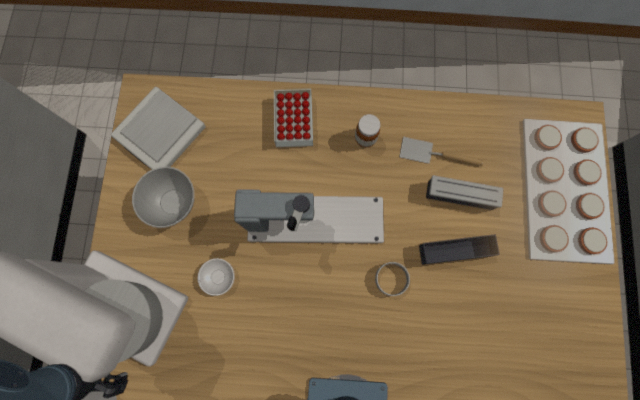

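View pics/side0.png

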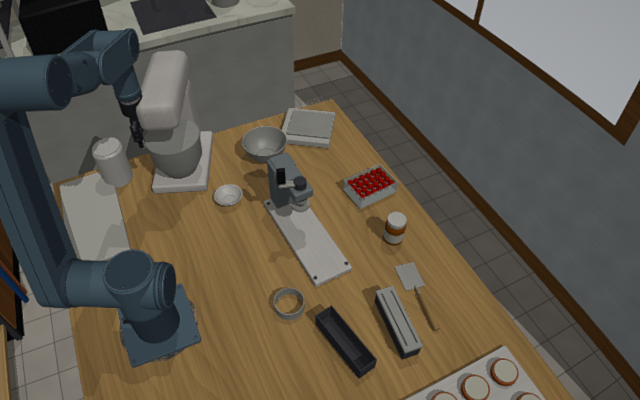

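The top view shows the lidded mould at about (465,192), the open tin at (458,250), and the press bed running from (248,220) to (384,220) with its column on the left. The crank handle is at about (292,224). Next I'll measure these.

```bash
cat > h.py <<'E'
from bench import *
import cv2,numpy as np
from scipy.spatial.transform import Rotation as R
def K(c): return np.array([[c["fx"],0,c["cx"]],[0,c["fy"],c["cy"]],[0,0,1.]]),np.array([c["k1"],0,0,0.])
def ray(c,p):
    k,d=K(c);u=cv2.undistortPoints(np.array(p,float).reshape(-1,1,2),k,d)[:,0]
    return np.c_[u,np.ones(len(u))]@R.from_rotvec(c["attitude"]).as_matrix().T
def onz(c,p,z):
    v=ray(c,p);o=np.array(c["origin"]);return o+v*((z-o[2])/v[:,2])[:,None]
def proj(c,P):
    k,d=K(c);r=R.from_rotvec(c["attitude"]).inv()
    return cv2.projectPoints(np.array(P,float).reshape(-1,1,3),r.as_rotvec(),-r.apply(c["origin"]),k,d)[0][:,0]
def crop(c,x,y,w,h,s,name):
    cv2.imwrite(name,cv2.resize(np.ascontiguousarray(c["frame"][y:y+h,x:x+w,::-1]),None,fx=s,fy=s,interpolation=cv2.INTER_CUBIC))
E
python3 - <<'E'
from h import *
c=capture("top");f=c["frame"];crop(c,225,165,290,115,2.75,"pics/topc.png")
hsv=cv2.cvtColor(f,cv2.COLOR_RGB2HSV)
m=((hsv[...,1]<60)).astype(np.uint8)*255
def rect(mask,x,y,w,h,z,nm):
    q=np.zeros_like(mask);q[y:y+h,x:x+w]=mask[y:y+h,x:x+w]
    cs,_=cv2.findContours(q,0,2);k=max(cs,key=cv2.contourArea);r=cv2.minAreaRect(k);b=cv2.boxPoints(r)
    P=onz(c,b,z);e=P[1]-P[0];g=P[2]-P[1]
    l=e if np.linalg.norm(e)>np.linalg.norm(g) else g
    print(nm,b.round(1).tolist(),"ctr",P.mean(0).round(4),"sz",np.linalg.norm(e[:2]).round(4),np.linalg.norm(g[:2]).round(4),"ang",np.degrees(np.arctan2(l[1],l[0])).round(1))
bright=((hsv[...,1]<60)&(hsv[...,2]>90)).astype(np.uint8)*255
rect(bright,405,165,110,60,.062,"lid")
rect(bright,316,180,90,75,.02,"bed front")
cv2.imwrite("pics/m.png",m)
E
```

```text
lid [[428.1000061035156, 193.8000030517578], [431.6000061035156, 174.5], [504.29998779296875, 187.6999969482422], [500.79998779296875, 207.10000610351562]] ctr [ 0.6203 -0.2949  0.062 ] sz 0.0565 0.2031 ang -97.0
bed front [[316.0, 196.0], [383.0, 196.0], [383.0, 242.0], [316.0, 242.0]] ctr [0.529  0.0196 0.02  ] sz 0.1902 0.1306 ang -86.3
```

View pics/topc.png

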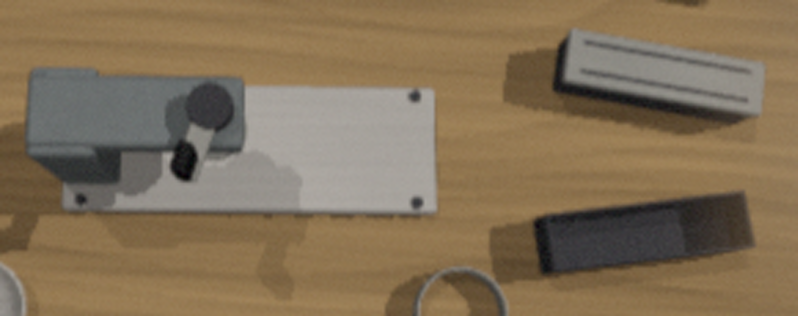

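The crop shows the bed's front corners at crop (433,88) and (436,212) and its rear-left corner at (64,211). The head's front corners are at (243,78) and (245,152), and the handle top is at about (184,158). Mould lid is fully visible. I'll turn these into frames.

```bash
python3 - <<'E'
from h import *
c=capture("top");s=capture("side");f=c["frame"]
o=lambda p:(np.array(p,float)+.5)/2.75-.5+[225,165]
B=onz(c,o([[433.5,87.5],[436.5,212.5],[64,212]]),.02)[:,:2]
H=onz(c,o([[243,78],[245,152]]),.21)[:,:2]
x=B[2]-B[1];L=np.linalg.norm(x);x/=L;y=np.array([-x[1],x[0]])
fy=B[1]-B[0];print("bed len",L,"w",np.linalg.norm(fy),"yaw",np.arctan2(x[1],x[0]),"front-edge yaw",np.arctan2(-fy[0],fy[1]) , np.arctan2(fy[1],fy[0]))
mid=(B[0]+B[1])/2;O=mid+.22*x
print("press_bed",O,"via back",B[2]+(-.16)*x-.065*y)
print("head mid",H.mean(0),"bed frame",[(H-O)@x,(H-O)@y],"headyaw dir",np.arctan2(*(H[1]-H[0])[::-1])-np.pi/2)
# handle: dark pixels in both
for cam,nm,box in((c,"top",(280,190,40,50)),(s,"side",(255,150,75,70))):
    X,Y,w,h=box;g=cam["frame"][Y:Y+h,X:X+w].max(2);m=(g<38).astype(np.uint8)
    n,_,st,ce=cv2.connectedComponentsWithStats(m)
    print(nm,[(st[i].tolist(),(ce[i]+[X,Y]).round(1).tolist()) for i in range(1,n) if st[i][4]>8])
for z in(.267,.292):
    P=onz(c,o([[184,158]]),z)[0,:2]-O;print("handle",z,P@x,P@y,"q",np.pi/2-np.arctan2(P@y,P@x))
# predicted handles in side view for q
for q in(0,.5,1,1.5,2):
    a=np.pi/2-q;g=O+.055*(np.cos(a)*x+np.sin(a)*y)
    print(q,proj(c,[[*g,.292],[*g,.232]]).round(1).tolist(),proj(s,[[*g,.292],[*g,.232]]).round(1).tolist())
crop(s,240,140,120,150,4,"pics/sidec.png")
E
```

```text
bed len 0.37575790886395316 w 0.12896569400649482 yaw 1.6342640651825893 front-edge yaw 1.6278716495665073 -3.0845173308181826
press_bed [0.52041624 0.14571697] via back [0.52117658 0.14192768]
head mid [0.52116488 0.11622505] bed frame [array([-0.02843342, -0.03052664]), array([-0.03118838,  0.03343518])] headyaw dir -4.616541611831586
top [([8, 27, 8, 13, 81], [291.4, 223.1])]
side [([21, 18, 9, 17, 130], [280.3, 176.1]), ([39, 34, 12, 6, 44], [299.8, 187.0])]
handle 0.267 0.017004981296809756 0.047491988160921164 q 0.34383709798317796
handle 0.292 0.01509607100003646 0.05136507019051913 q 0.2858489049050221
0 [[298.6, 223.8], [300.1, 227.8]] [[281.3, 173.6], [282.3, 188.0]]
0.5 [[286.4, 220.7], [288.6, 224.8]] [[279.4, 167.1], [280.4, 181.5]]
1 [[277.3, 212.2], [280.1, 216.8]] [[282.0, 160.7], [283.0, 175.2]]
1.5 [[273.6, 200.4], [276.6, 205.7]] [[288.6, 156.0], [289.3, 170.5]]
2 [[276.2, 188.4], [279.0, 194.4]] [[297.4, 154.0], [297.9, 168.4]]
```

View pics/sidec.png

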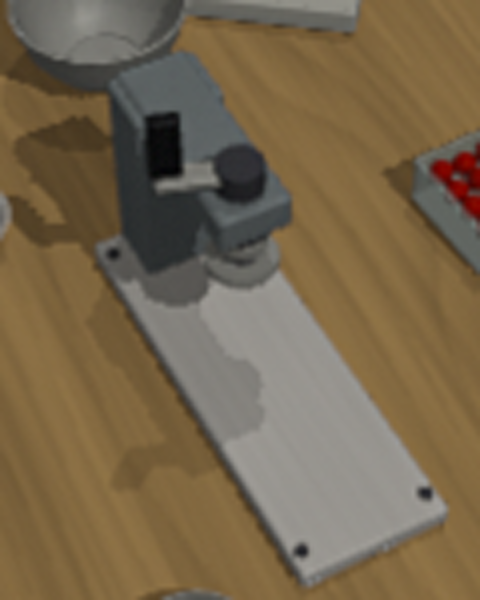

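The side crop shows the handle on the robot side of the hub, consistent with q of about 0.3. Now I'll compute the approach.

```bash
cat >> h.py <<'E'
O=np.array([.5205,.1440]);YB=1.632
XB=np.array([np.cos(YB),np.sin(YB)]);YV=np.array([-XB[1],XB[0]])
def bed(x,y): return O+x*XB+y*YV
def tool(yaw): # x down, z at heading yaw
    x=np.array([0,0,-1.]);z=np.array([np.cos(yaw),np.sin(yaw),0]);return R.from_matrix(np.c_[x,np.cross(z,x),z])
def info():
    s=state();r=R.from_rotvec(s["tool_rot"]);z=r.as_matrix()[:,2]
    print("t",round(s["clock"],2),"p",s["ee_pos"].round(4) if hasattr(s["ee_pos"],"round") else s["ee_pos"],"zyaw",round(np.arctan2(z[1],z[0]),3),"tilt",r.as_matrix()[:,0].round(3),"j",np.round(s["joint_pos"],2),"w",round(s["gripper_width"],4),"F",np.round(s["contact_force"],1))
    d=np.array(s["ee_pos"])-[*O,0];print("bed frame x,y",round(d[:2]@XB,4),round(d[:2]@YV,4));return np.array(s["ee_pos"]),r
def delta(p,yaw):
    p0,r0=state()["ee_pos"],R.from_rotvec(state()["tool_rot"])
    return np.r_[r0.inv().apply(np.array(p)-p0)*100,(r0.inv()*tool(yaw)).as_rotvec()].round(2).tolist()
E
python3 - <<'E'
from h import *
info()
ma=np.radians(83);u=np.array([np.cos(ma),np.sin(ma)])
g=np.array([.6203,-.2949])-.02*u;print(g)
for yaw in(ma+np.pi/2,ma-np.pi/2):
    print("yaw",yaw)
    for p in([.38,0,.33],[*g,.15]):print(delta(p,yaw))
E
```

```text
t 0.25 p [0.1348 0.533  0.2499] zyaw 1.323 tilt [-0.    -0.001 -1.   ] j [ 1.12  0.26  1.54 -0.    1.35 -0.2 ] w 0.085 F [-0.1 -1.  -0.5]
bed frame x,y 0.4119 0.3612
[ 0.61786261 -0.31475092]
yaw 3.01941960595019
[-7.98, -36.84, -45.66, -1.7, -0.0, -0.0]
[10.04, -67.63, -70.33, -1.7, -0.0, -0.0]
yaw -0.12217304763960302
[-7.98, -36.84, -45.66, 1.45, -0.0, 0.0]
[10.04, -67.63, -70.33, 1.45, -0.0, 0.0]
```

>>> jog_arm --pt "0 -8 -37 -45.5 1.45 0 0" --pt "0 -8 -37 -45.5 1.45 0 0" --pt "0 -8 -37 -45.5 1.45 0 0" --pt "0 -8 -37 -45.5 1.45 0 0" --pt "0 -8 -37 -45.5 1.45 0 0" --pt "0 -8 -37 -45.5 1.45 0 0" --pt "0 -8 -37 -45.5 1.45 0 0" --pt "0 -8 -37 -45.5 1.45 0 0" --newtons 100

```text
clock: 1.05
ee_pos: [0.302, 0.172, 0.3049]
tool_rot: [-0.092, 1.568, 0.092]
contact_force: [1.7, 0.6, -0.1]
gripper_width: 0.0852
```

```bash
python3 - <<'E'
from h import *
info()
for p in([.618,-.315,.15],[.618,-.315,.035]):print(delta(p,-.122))
E
```

```text
t 1.05 p [0.302  0.172  0.3049] zyaw 0.117 tilt [ 0.001  0.    -1.   ] j [ 0.19 -0.16  1.85  0.    1.45  0.08] w 0.0852 F [ 1.7  0.6 -0.1]
bed frame x,y 0.0414 0.2163
[15.51, -52.07, 25.65, 0.24, 0.0, -0.0]
[27.01, -52.07, 25.64, 0.24, 0.0, -0.0]
```

>>> jog_arm --pt "0 15 -52 25.6 0.24 0 0" --pt "0 15 -52 25.6 0.24 0 0" --pt "0 15 -52 25.6 0.24 0 0" --pt "0 15 -52 25.6 0.24 0 0" --pt "0 15 -52 25.6 0.24 0 0" --pt "0 15 -52 25.6 0.24 0 0" --pt "0 15 -52 25.6 0.24 0 0" --pt "0 15 -52 25.6 0.24 0 0"

```text
clock: 1.85
ee_pos: [0.515, -0.152, 0.2035]
tool_rot: [0.092, 1.569, -0.092]
contact_force: [0.6, 0.6, 1.4]
gripper_width: 0.0854
```

```bash
python3 - <<'E'
from h import *
info()
for p in([.618,-.315,.15],[.618,-.315,.035]):print(delta(p,-.122))
E
```

```text
t 1.85 p [ 0.515  -0.152   0.2035] zyaw -0.118 tilt [ 0.  0. -1.] j [-0.49  0.27  1.64  0.    1.23 -0.38] w 0.0854 F [0.6 0.6 1.4]
bed frame x,y -0.2951 0.0236
[5.35, -14.98, 12.14, 0.0, 0.0, -0.0]
[16.85, -14.98, 12.14, 0.0, 0.0, -0.0]
```

>>> jog_arm --pt "0 5.4 -15 12.1 0 0 0" --pt "0 5.4 -15 12.1 0 0 0" --pt "0 5.4 -15 12.1 0 0 0" --pt "0 5.4 -15 12.1 0 0 0" --pt "0 5.4 -15 12.1 0 0 0" --pt "0 5.4 -15 12.1 0 0 0" --pt "0 9.9 -15 12.1 0 0 0" --pt "0 9.9 -15 12.1 0 0 0"

```text
clock: 2.65
ee_pos: [0.6136, -0.3097, 0.1008]
tool_rot: [0.096, 1.577, -0.087]
contact_force: [-1.4, 0.5, -0.6]
gripper_width: 0.0855
```

```bash
python3 - <<'E'
from h import *
info()
print(delta([.618,-.315,.035],-.122))
c=capture("top");crop(c,405,150,110,120,5,"pics/g1.png")
E
```

```text
t 2.65 p [ 0.6136 -0.3097  0.1008] zyaw -0.116 tilt [-0.008  0.006 -1.   ] j [-0.63  0.62  1.34  0.    1.18 -0.51] w 0.0855 F [-1.4  0.5 -0.6]
bed frame x,y -0.4586 -0.0652
[6.57, -0.5, 0.55, 0.01, -0.01, -0.0]
```

View pics/g1.png

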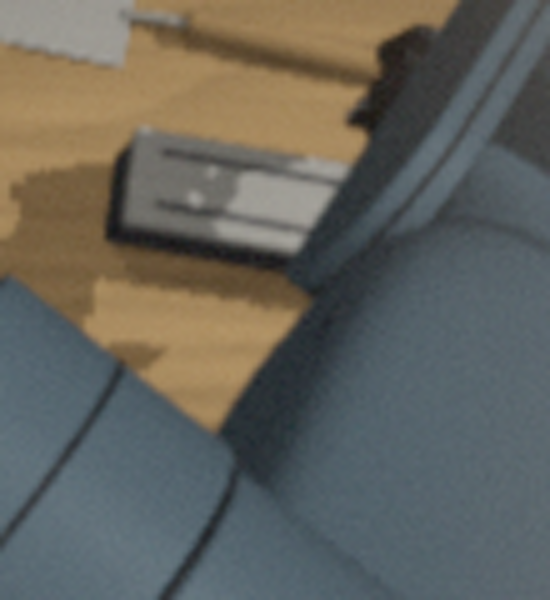

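The crop shows the far finger at (390,80), right next to the palette handle's end. I'll check that clearance.

```bash
python3 - <<'E'
from h import *
c=capture("top")
img=cv2.imread("pics/top0.png")[:,:,::-1];h=cv2.cvtColor(np.ascontiguousarray(img),cv2.COLOR_RGB2HSV)
print("palette ends",onz(c,[[481,164],[440,156],[402,150]],.01).round(3).tolist())
info()
for yy in(.0425,.057):
    z=np.array([np.cos(-.12),np.sin(-.12)]);print((np.array([.618,-.315])+yy*z).round(3), (np.array([.622,-.29])+yy*z).round(3))
E
```

```text
palette ends [[0.717, -0.357, 0.01], [0.733, -0.237, 0.01], [0.745, -0.125, 0.01]]
t 2.75 p [ 0.6161 -0.3115  0.1057] zyaw -0.116 tilt [-0.002  0.001 -1.   ] j [-0.63  0.62  1.34  0.    1.19 -0.51] w 0.0852 F [0.4 0.7 0. ]
bed frame x,y -0.4605 -0.0676
[ 0.66 -0.32] [ 0.664 -0.295]
[ 0.675 -0.322] [ 0.679 -0.297]
```

The palette clears the finger by about 45 mm, so I'll descend and grasp.

>>> jog_arm --pt "0 4 -0.3 0.2 0 0 0" --pt "0 6.5 -0.3 0.2 0 0 0" --pt "0 6.9 -0.3 0.2 0 0 0" --pt "0 6.9 -0.3 0.2 0 0 0" --pt "1 6.9 -0.3 0.2 0 0 0" --pt "1 6.9 -0.3 0.2 0 0 0" --pt "1 6.9 -0.3 0.2 0 0 0" --pt "1 6.9 -0.3 0.2 0 0 0" --newtons 100

```text
clock: 3.55
ee_pos: [0.6199, -0.3172, 0.039]
tool_rot: [0.09, 1.565, -0.094]
contact_force: [-0.1, 1.1, 6.6]
gripper_width: 0.0553
```

>>> jog_arm --pt "1 0 0 0 0 0 0" --pt "1 0 0 0 0 0 0" --pt "1 0 0 0 0 0 0" --pt "1 0 0 0 0 0 0"

```text
clock: 3.95
ee_pos: [0.6199, -0.3172, 0.039]
tool_rot: [0.09, 1.565, -0.094]
contact_force: [-0.9, 0.9, 6.9]
gripper_width: 0.055
```

```bash
python3 - <<'E'
from h import *
info()
E
```

```text
t 3.95 p [ 0.6199 -0.3172  0.039 ] zyaw -0.117 tilt [ 0.003 -0.003 -1.   ] j [-0.63  0.69  1.38 -0.    1.06 -0.52] w 0.055 F [-0.9  0.9  6.9]
bed frame x,y -0.4664 -0.071
```

>>> jog_arm --pt "1 -3 0 0 0 0 0" --pt "1 -6 0 0 0 0 0" --pt "1 -9 0 0 0 0 0" --pt "1 -12.5 0 0 0 0 0" --pt "1 -12.5 0 0 0 0 0" --pt "1 -12.5 0 0 0 0 0"

```text
clock: 4.55
ee_pos: [0.6187, -0.3165, 0.162]
tool_rot: [0.091, 1.567, -0.093]
contact_force: [-0.5, 0.6, -3.7]
gripper_width: 0.0555
```

```bash
python3 - <<'E'
from h import *
info()
print(delta([*bed(-.17,0),.14],YB-np.pi/2),bed(-.17,0))
c=capture("side");cv2.imwrite("pics/s2.png",c["frame"][:,:,::-1])
E
```

```text
t 4.55 p [ 0.6187 -0.3165  0.162 ] zyaw -0.117 tilt [ 0.001 -0.001 -1.   ] j [-0.63  0.58  1.27 -0.    1.3  -0.52] w 0.0555 F [-0.5  0.6 -3.7]
bed frame x,y -0.4656 -0.0699
[2.15, 27.86, -12.12, -0.18, 0.0, 0.0] [ 0.53089813 -0.0256817 ]
```

View pics/s2.png

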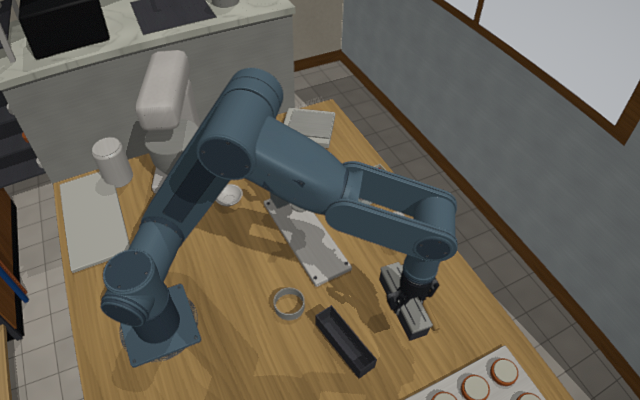

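The side view shows the mould held level at about (405,300), clear of the open tin. Next I carry it over the bed.

>>> jog_arm --pt "1 0.5 4 -2 -0.02 0 0" --pt "1 1 8 -4 -0.05 0 0" --pt "1 1 12 -6 -0.08 0 0" --pt "1 1 16 -8 -0.11 0 0" --pt "1 1.5 20 -9 -0.14 0 0" --pt "1 1.5 24 -11 -0.17 0 0" --pt "1 2 27.8 -12.1 -0.18 0 0" --pt "1 2 27.8 -12.1 -0.18 0 0"

```text
clock: 5.4
ee_pos: [0.5268, -0.0208, 0.1384]
tool_rot: [-0.05, 1.577, 0.056]
contact_force: [0.1, -0.3, -3.4]
gripper_width: 0.055
```

>>> jog_arm --pt "1 0 0 0 0 0 0" --pt "1 0 0 0 0 0 0"

```text
clock: 5.6
ee_pos: [0.5307, -0.0267, 0.1403]
tool_rot: [-0.049, 1.572, 0.049]
contact_force: [-0.0, -0.7, -3.1]
gripper_width: 0.0548
```

```bash
python3 - <<'E'
from h import *
info()
print(delta([*bed(-.165,0),.066],YB-np.pi/2))
c=capture("top");crop(c,225,140,220,140,3.5,"pics/t3.png")
E
```

```text
t 5.6 p [ 0.5307 -0.0267  0.1403] zyaw 0.063 tilt [-0.001 -0.    -1.   ] j [-0.26  0.33  1.73 -0.    1.09 -0.32] w 0.0548 F [-0.  -0.7 -3.1]
bed frame x,y -0.171 0.0003
[7.43, 0.6, 0.04, 0.0, -0.0, 0.0]
```

View pics/t3.png

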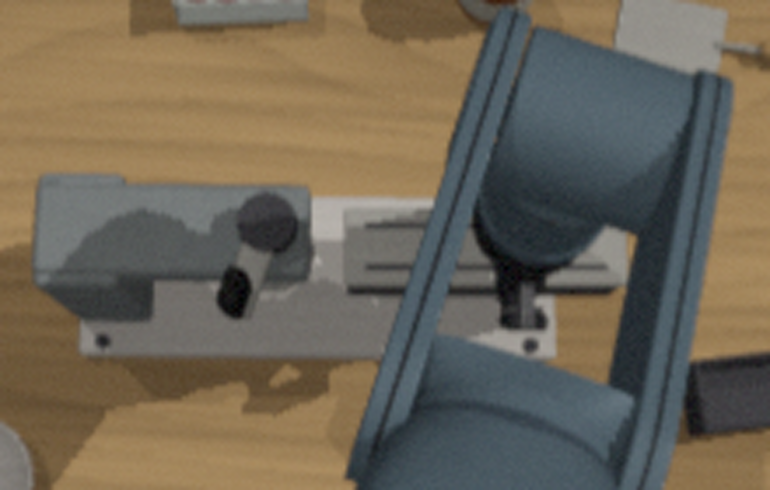

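The top crop shows the mould in line with the bed, its left end at x≈346 and just in front of the head at x≈310. Now I lower it.

>>> jog_arm --pt "1 3 0.3 0 0 0 0" --pt "1 5 0.6 0 0 0 0" --pt "1 6.5 0.6 0 0 0 0" --pt "1 7.3 0.6 0 0 0 0" --pt "1 7.8 0.6 0 0 0 0" --pt "1 8 0.6 0 0 0 0" --pt "1 8 0.6 0 0 0 0"

```text
clock: 6.35
ee_pos: [0.5308, -0.0206, 0.0614]
tool_rot: [-0.049, 1.57, 0.049]
contact_force: [-0.6, 0.1, -3.5]
gripper_width: 0.0555
```

```bash
python3 - <<'E'
from h import *
info()
c=capture("top");o=lambda p:(np.array(p,float)+.5)/4-.5+[300,170]
crop(c,300,170,130,90,4,"pics/t4.png")
E
```

```text
t 6.35 p [ 0.5308 -0.0206  0.0614] zyaw 0.062 tilt [ 0.001 -0.    -1.   ] j [-0.25  0.43  1.81 -0.    0.9  -0.31] w 0.0555 F [-0.6  0.1 -3.5]
bed frame x,y -0.1649 -0.0002
```

View pics/t4.png

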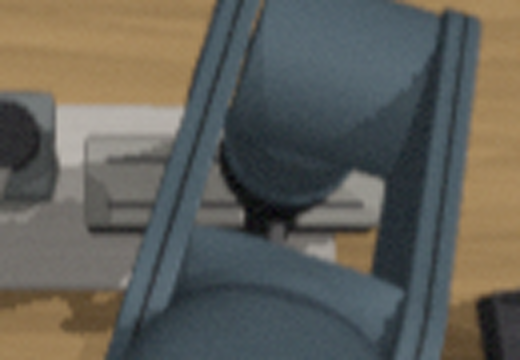

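The mould's left end is at crop x≈86 with edges at y≈138 and 226, and its right end is at x≈382. I'll check centring from these pixels.

```bash
python3 - <<'E'
from h import *
c=capture("top");o=lambda p:(np.array(p,float)+.5)/4-.5+[300,170]
P=onz(c,o([[86,138],[86,226],[384,172],[381,226]]),.084)[:,:2]-O
print(np.c_[P@XB,P@YV].round(4));info()
E
```

```text
[[-0.0453 -0.0296]
 [-0.0455  0.0295]
 [-0.2435 -0.0072]
 [-0.2402  0.029 ]]
t 6.45 p [ 0.531  -0.0204  0.0618] zyaw 0.063 tilt [ 0.001 -0.    -1.   ] j [-0.25  0.43  1.81 -0.    0.9  -0.31] w 0.0553 F [-0.5  0.6 -3. ]
bed frame x,y -0.1647 -0.0004
```

Centred to within about 1 mm. Next I touch down, slide in 8.2 cm, and release.

>>> jog_arm --pt "1 0.2 0 0 0 0 0" --pt "1 0.2 1.2 0 0 0 0" --pt "1 0.2 2.6 0 0 0 0" --pt "1 0.2 4 0 0 0 0" --pt "1 0.2 5.4 0 0 0 0" --pt "1 0.2 6.8 0 0 0 0" --pt "1 0.2 8.2 0 0 0 0" --pt "1 0.2 8.2 0 0 0 0"

```text
clock: 7.25
ee_pos: [0.5249, 0.064, 0.0592]
tool_rot: [-0.051, 1.57, 0.052]
contact_force: [0.6, -0.1, -3.5]
gripper_width: 0.0547
```

>>> jog_arm --pt "1 0.2 0 0 0 0 0" --pt "0 0.2 0 0 0 0 0" --pt "0 0.2 0 0 0 0 0" --pt "0 0.2 0 0 0 0 0" --pt "0 0.2 0 0 0 0 0"

```text
clock: 7.75
ee_pos: [0.5255, 0.0614, 0.0572]
tool_rot: [-0.049, 1.57, 0.049]
contact_force: [0.3, 1.1, -0.7]
gripper_width: 0.0853
```

```bash
python3 - <<'E'
from h import *
info()
E
```

```text
t 7.75 p [0.5255 0.0614 0.0572] zyaw 0.063 tilt [ 0. -0. -1.] j [-0.09  0.43  1.82 -0.    0.89 -0.16] w 0.0853 F [ 0.3  1.1 -0.7]
bed frame x,y -0.0828 0.0001
```

>>> jog_arm --pt "0 0 -2 0 0 0 0" --pt "0 0 -4 0 0 0 0" --pt "0 0 -6 0 0 0 0" --pt "0 0 -6 0 0 0 0" --pt "1 0 -6 0 0 0 0" --pt "1 0 -6 0 0 0 0" --pt "1 0 -6 0 0 0 0" --pt "1 0 -6 0 0 0 0" --newtons 60

```text
clock: 8.55
ee_pos: [0.5291, 0.0024, 0.0573]
tool_rot: [-0.05, 1.57, 0.05]
contact_force: [-0.0, -1.2, 1.6]
gripper_width: 0.0558
```

>>> jog_arm --pt "1 0 0 0 0 0 0" --pt "1 0 1 0 0 0 0" --pt "1 0 2 0 0 0 0" --pt "1 0 3 0 0 0 0" --pt "1 0 4 0 0 0 0" --pt "1 0 5 0 0 0 0" --pt "1 0 5.5 0 0 0 0" --pt "1 0 5.5 0 0 0 0"

```text
clock: 9.35
ee_pos: [0.5254, 0.0584, 0.0573]
tool_rot: [-0.049, 1.57, 0.051]
contact_force: [-0.4, 4.2, 3.7]
gripper_width: 0.0556
```

```bash
python3 - <<'E'
from h import *
info()
E
```

```text
t 9.35 p [0.5254 0.0584 0.0573] zyaw 0.064 tilt [-0.     0.001 -1.   ] j [-0.1   0.43  1.82  0.    0.89 -0.17] w 0.0556 F [-0.4  4.2  3.7]
bed frame x,y -0.0858 0.0004
```

>>> jog_arm --pt "1 0 0.2 0 0 0 0" --pt "1 0 0.4 0 0 0 0" --pt "1 0 0.4 0 0 0 0"

```text
clock: 9.65
ee_pos: [0.5254, 0.0605, 0.0573]
tool_rot: [-0.049, 1.57, 0.049]
contact_force: [-0.3, -2.7, 4.3]
gripper_width: 0.0556
```

>>> jog_arm --pt "1 0 0.2 0 0 0 0" --pt "1 0 0.4 0 0 0 0" --pt "1 0 0.4 0 0 0 0"

```text
clock: 9.95
ee_pos: [0.5254, 0.0631, 0.0573]
tool_rot: [-0.051, 1.57, 0.047]
contact_force: [0.0, -11.4, 2.8]
gripper_width: 0.0554
```

```bash
python3 - <<'E'
from h import *
info()
E
```

```text
t 9.95 p [0.5254 0.0631 0.0573] zyaw 0.063 tilt [ 0.    -0.002 -1.   ] j [-0.09  0.43  1.82 -0.    0.89 -0.15] w 0.0554 F [  0.  -11.4   2.8]
bed frame x,y -0.081 0.0001
```

>>> jog_arm --pt "1 0 0.2 0 0 0 0" --pt "1 0 0.4 0 0 0 0" --pt "1 0 0.4 0 0 0 0"

```text
clock: 10.25
ee_pos: [0.5255, 0.0632, 0.0574]
tool_rot: [-0.056, 1.57, 0.044]
contact_force: [-2.0, -30.7, 3.6]
gripper_width: 0.0552
```

```bash
python3 - <<'E'
from h import *
info()
E
```

```text
t 10.25 p [0.5255 0.0632 0.0574] zyaw 0.064 tilt [ 0.    -0.008 -1.   ] j [-0.09  0.43  1.82 -0.01  0.89 -0.14] w 0.0552 F [ -2.  -30.7   3.6]
bed frame x,y -0.0809 -0.0
```

It stopped at 30 N, firmly against the column. I relax, release, back off and go up.

>>> jog_arm --pt "1 0 -0.5 0 0 0 0" --pt "1 0 -0.5 0 0 0 0" --pt "0 0 -0.5 0 0 0 0" --pt "0 0 -0.5 0 0 0 0" --pt "0 0 -0.5 0 0 0 0" --pt "0 0 -0.5 0 0 0 0" --pt "0 0 -4 0 0 0 0" --pt "0 0 -5 0 0 0 0"

```text
clock: 11.05
ee_pos: [0.5284, 0.0175, 0.0572]
tool_rot: [-0.05, 1.57, 0.049]
contact_force: [-0.1, -0.2, 0.7]
gripper_width: 0.0854
```

>>> jog_arm --pt "0 0 0 0 0 0 0" --pt "0 -5 0 0 0 0 0" --pt "0 -10 0 0 0 0 0" --pt "0 -15 0 0 0 0 0" --pt "0 -20 0 0 0 0 0" --pt "0 -25 0 0 0 0 0" --pt "0 -28 0 0 0 0 0" --pt "0 -28 0 0 0 0 0"

```text
clock: 11.85
ee_pos: [0.5297, 0.0197, 0.3427]
tool_rot: [-0.051, 1.56, 0.049]
contact_force: [0.4, -0.4, 0.7]
gripper_width: 0.0851
```

```bash
python3 - <<'E'
from h import *
info()
c=capture("side");crop(c,220,120,160,130,5,"pics/s5.png")
c2=capture("top");crop(c2,225,165,170,90,4,"pics/t5.png")
E
```

```text
t 11.85 p [0.5297 0.0197 0.3427] zyaw 0.064 tilt [ 0.01  -0.001 -1.   ] j [-0.17  0.17  1.42  0.    1.54 -0.24] w 0.0851 F [ 0.4 -0.4  0.7]
bed frame x,y -0.1247 -0.0016
```

View pics/s5.png

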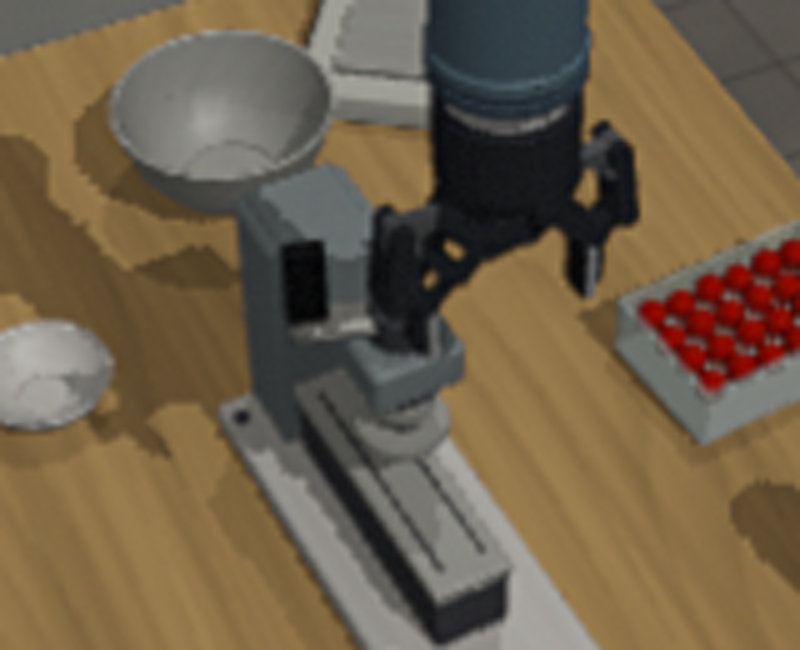

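The side crop shows the mould under the raised plate against the column, with the handle still on the robot side. Now I go to the crank handle.

```bash
python3 - <<'E'
from h import *
info()
a=np.pi/2-.31;p=bed(.055*np.cos(a),.055*np.sin(a))
print(p,YB+a-np.pi/2);print(delta([*p,.34],YB+a-np.pi/2),delta([*p,.269],YB+a-np.pi/2))
E
```

```text
t 11.95 p [0.5278 0.0197 0.3374] zyaw 0.064 tilt [ 0.001  0.    -1.   ] j [-0.17  0.17  1.43  0.    1.53 -0.24] w 0.0855 F [ 0.6  1.1 -0.7]
bed frame x,y -0.1245 0.0003
[0.46719348 0.15754306] 1.322
[-0.26, 14.14, -5.17, -1.26, 0.0, 0.0] [6.84, 14.14, -5.18, -1.26, 0.0, 0.0]
```

>>> jog_arm --pt "0 -0.3 4 -1.3 -0.14 0 0" --pt "0 -0.3 8 -2.6 -0.28 0 0" --pt "0 -0.3 12 -3.9 -0.42 0 0" --pt "0 -0.3 14.1 -5.2 -0.56 0 0" --pt "0 -0.3 14.1 -5.2 -0.7 0 0" --pt "0 -0.3 14.1 -5.2 -0.84 0 0" --pt "0 -0.3 14.1 -5.2 -0.98 0 0" --pt "0 -0.3 14.1 -5.2 -1.12 0 0"

```text
clock: 12.75
ee_pos: [0.466, 0.1568, 0.3377]
tool_rot: [-0.922, 1.37, 0.926]
contact_force: [0.2, 0.3, -0.6]
gripper_width: 0.0855
```

>>> jog_arm --pt "0 0 0 0 -0.14 0 0" --pt "0 0 0 0 -0.14 0 0" --pt "0.3 0 0 0 -0.14 0 0" --pt "0.3 0 0 0 -0.14 0 0"

```text
clock: 13.15
ee_pos: [0.4668, 0.1564, 0.3393]
tool_rot: [-1.022, 1.319, 1.024]
contact_force: [-0.1, -0.2, -0.1]
gripper_width: 0.0603
```

```bash
python3 - <<'E'
from h import *
info()
print(delta([.4672,.1575,.269],1.322))
c=capture("side");crop(c,240,110,100,120,5,"pics/s6.png")
E
```

```text
t 13.15 p [0.4668 0.1564 0.3393] zyaw 1.32 tilt [-0.002 -0.    -1.   ] j [ 0.1   0.11  1.51  0.    1.53 -1.22] w 0.0603 F [-0.1 -0.2 -0.1]
bed frame x,y 0.0156 0.0528
[7.03, -0.02, 0.12, -0.0, -0.0, -0.0]
```

View pics/s6.png

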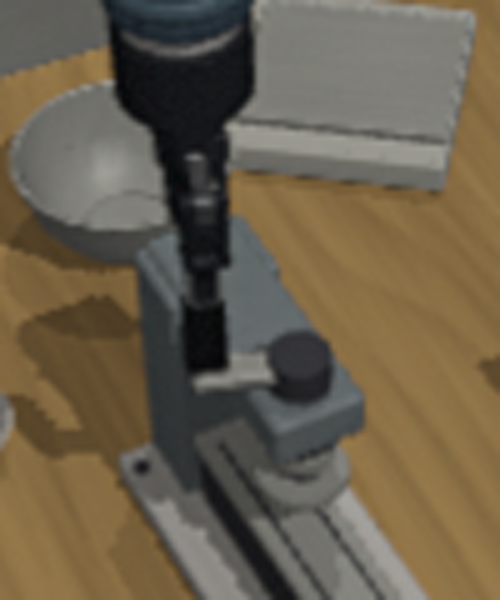

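The gripper is straight above the handle (finger at crop (205,270), handle at (205,335)). I descend, pinch and start turning.

>>> jog_arm --pt "0.3 3 0 0.1 0 0 0" --pt "0.3 5.5 0 0.1 0 0 0" --pt "0.3 7 0 0.1 0 0 0" --pt "0.3 7 0 0.1 0 0 0" --pt "1 7 0 0.1 0 0 0" --pt "1 7 0 0.1 0 0 0" --pt "1 7 0 0.1 0 0 0" --pt "1 7 0 0.1 0 0 0" --newtons 40

```text
clock: 14.0
ee_pos: [0.468, 0.1578, 0.2715]
tool_rot: [-1.025, 1.313, 1.024]
contact_force: [-0.6, 3.3, 3.8]
gripper_width: 0.0134
```

```bash
python3 - <<'E'
from h import *
info()
E
```

```text
t 14.0 p [0.468  0.1578 0.2715] zyaw 1.323 tilt [ 0.002  0.001 -1.   ] j [ 0.1   0.14  1.63  0.    1.37 -1.23] w 0.0134 F [-0.6  3.3  3.8]
bed frame x,y 0.017 0.0515
```

Pinched on 13.4 mm. First arc, 1.12 rad:

>>> jog_arm --pt "1 0 -0.05 0.77 0.14 0 0" --pt "1 0 -0.21 1.52 0.28 0 0" --pt "1 0 -0.48 2.24 0.42 0 0" --pt "1 0 -0.84 2.92 0.56 0 0" --pt "1 0 -1.29 3.54 0.7 0 0" --pt "1 0 -1.83 4.1 0.84 0 0" --pt "1 0 -2.44 4.57 0.98 0 0" --pt "1 0 -3.1 4.95 1.12 0 0"

```text
clock: 14.8
ee_pos: [0.5113, 0.1995, 0.2715]
tool_rot: [-0.154, 1.56, 0.158]
contact_force: [3.7, 6.7, 1.5]
gripper_width: 0.0139
```

```bash
cat >> h.py <<'E'
def crank():
    p,r=info();d=p[:2]-O;an=np.arctan2(d@YV,d@XB);q=np.pi/2-an
    print("handle q mod 2pi",round(q%(2*np.pi),3),"radius",np.hypot(*d).round(4))
E
python3 - <<'E'
from h import *
crank()
E
```

```text
t 14.8 p [0.5113 0.1995 0.2715] zyaw 0.199 tilt [ 0.004  0.003 -1.   ] j [ 0.17  0.24  1.51  0.    1.39 -0.03] w 0.0139 F [3.7 6.7 1.5]
bed frame x,y 0.056 0.0058
handle q mod 2pi 1.467 radius 0.0563
```

>>> jog_arm --pt "1 0 -0.05 0.77 0.14 0 0" --pt "1 0 -0.21 1.52 0.28 0 0" --pt "1 0 -0.48 2.24 0.42 0 0" --pt "1 0 -0.84 2.92 0.56 0 0" --pt "1 0 -1.29 3.54 0.7 0 0" --pt "1 0 -1.83 4.1 0.84 0 0" --pt "1 0 -2.44 4.57 0.98 0 0" --pt "1 0 -3.1 4.95 1.12 0 0"

```text
clock: 15.6
ee_pos: [0.5679, 0.1787, 0.2715]
tool_rot: [0.724, 1.442, -0.713]
contact_force: [8.4, 6.1, -0.4]
gripper_width: 0.0134
```

>>> jog_arm --pt "1 0 -0.05 0.77 0.14 0 0" --pt "1 0 -0.21 1.52 0.28 0 0" --pt "1 0 -0.48 2.24 0.42 0 0" --pt "1 0 -0.84 2.92 0.56 0 0" --pt "1 0 -1.29 3.54 0.7 0 0" --pt "1 0 -1.83 4.1 0.84 0 0" --pt "1 0 -2.44 4.57 0.98 0 0" --pt "1 0 -3.1 4.95 1.12 0 0"

```text
clock: 16.4
ee_pos: [0.5735, 0.1185, 0.2715]
tool_rot: [1.554, 0.942, -1.54]
contact_force: [9.0, 0.7, 0.2]
gripper_width: 0.0135
```

```bash
python3 - <<'E'
from h import *
crank()
E
```

```text
t 16.4 p [0.5735 0.1185 0.2715] zyaw -2.043 tilt [ 0.009 -0.    -1.   ] j [ 0.01  0.31  1.42 -0.    1.41  2.06] w 0.0135 F [9.  0.7 0.2]
bed frame x,y -0.0287 -0.0513
handle q mod 2pi 3.651 radius 0.0588
```

q is about 3.65. I open, lift, turn back by π (keeping the tips off the hub knob) and regrasp.

>>> jog_arm --pt "0.3 0 0 0 0 0 0" --pt "0.3 0 0 0 0 0 0" --pt "0.3 0 0 0 0 0 0" --pt "0.3 -3 0 0 0 0 0" --pt "0.3 -6 0 0 0 0 0" --pt "0.3 -6 0 0 -0.14 0 0" --pt "0.3 -6 0 0 -0.28 0 0" --pt "0.3 -6 0 0 -0.42 0 0"

```text
clock: 17.2
ee_pos: [0.5697, 0.1194, 0.3304]
tool_rot: [1.237, 1.191, -1.237]
contact_force: [-0.7, -0.5, -0.6]
gripper_width: 0.0598
```

>>> jog_arm --pt "0.3 0 0 0 -0.14 0 0" --pt "0.3 0 0 0 -0.28 0 0" --pt "0.3 0 0 0 -0.42 0 0" --pt "0.3 0 0 0 -0.56 0 0" --pt "0.3 0 0 0 -0.7 0 0" --pt "0.3 0 0 0 -0.84 0 0" --pt "0.3 0 0 0 -0.98 0 0" --pt "0.3 0 0 0 -1.12 0 0"

```text
clock: 18.0
ee_pos: [0.5696, 0.1194, 0.33]
tool_rot: [0.383, 1.537, -0.384]
contact_force: [-0.5, -0.6, -0.4]
gripper_width: 0.0595
```

>>> jog_arm --pt "0.3 0 0 0 -0.14 0 0" --pt "0.3 0 0 0 -0.28 0 0" --pt "0.3 0 0 0 -0.42 0 0" --pt "0.3 0 0 0 -0.56 0 0" --pt "0.3 0 0 0 -0.7 0 0" --pt "0.3 0 0 0 -0.84 0 0" --pt "0.3 0 0 0 -0.98 0 0" --pt "0.3 0 0 0 -1.12 0 0"

```text
clock: 18.8
ee_pos: [0.5696, 0.1194, 0.33]
tool_rot: [-0.494, 1.514, 0.494]
contact_force: [-0.2, -0.1, 0.1]
gripper_width: 0.0599
```

>>> jog_arm --pt "0.3 0 0 0 -0.14 0 0" --pt "0.3 0 0 0 -0.28 0 0" --pt "0.3 0 0 0 -0.42 0 0" --pt "0.3 0 0 0 -0.48 0 0" --pt "0.3 0 0 0 -0.48 0 0"

```text
clock: 19.3
ee_pos: [0.5696, 0.1194, 0.33]
tool_rot: [-0.859, 1.395, 0.86]
contact_force: [-0.4, -0.3, 0.0]
gripper_width: 0.0598
```

```bash
python3 - <<'E'
from h import *
crank()
P=np.array([[.468,.1578],[.5113,.1995],[.5679,.1787],[.5735,.1185]])
A=np.c_[2*P,np.ones(4)];s=np.linalg.lstsq(A,(P**2).sum(1),rcond=None)[0];print("circle",s[:2],np.sqrt(s[2]+s[:2]@s[:2]))
c=capture("top");crop(c,240,165,160,100,4,"pics/t7.png")
E
```

```text
t 19.3 p [0.5696 0.1194 0.33  ] zyaw 1.105 tilt [-0.001 -0.    -1.   ] j [ 0.02  0.28  1.32 -0.    1.55 -1.09] w 0.0598 F [-0.4 -0.3  0. ]
bed frame x,y -0.0276 -0.0475
handle q mod 2pi 3.667 radius 0.055
circle [0.52299097 0.14410806] 0.05664975749275865
```

View pics/t7.png

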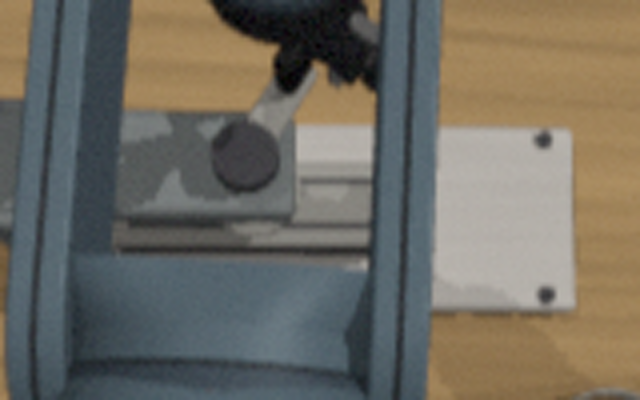

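The top crop shows the crank arm pointing up and right from the hub, with the handle at about (292,70) under the gripper. A circle fit puts the axis about 2.5 mm further in x, so I shift the tool 4 mm outward as I descend.

>>> jog_arm --pt "0.3 3 -0.4 0.1 0 0 0" --pt "0.3 5.5 -0.4 0.1 0 0 0" --pt "0.3 6 -0.4 0.1 0 0 0" --pt "0.3 6 -0.4 0.1 0 0 0" --pt "1 6 -0.4 0.1 0 0 0" --pt "1 6 -0.4 0.1 0 0 0" --pt "1 6 -0.4 0.1 0 0 0" --pt "1 6 -0.4 0.1 0 0 0"

```text
clock: 20.15
ee_pos: [0.5744, 0.118, 0.2715]
tool_rot: [-0.859, 1.393, 0.857]
contact_force: [-0.5, -1.3, 3.7]
gripper_width: 0.0136
```

>>> jog_arm --pt "1 0 0.05 -0.77 0.14 0 0" --pt "1 0 0.21 -1.52 0.28 0 0" --pt "1 0 0.48 -2.24 0.42 0 0" --pt "1 0 0.84 -2.92 0.56 0 0" --pt "1 0 1.29 -3.54 0.7 0 0" --pt "1 0 1.83 -4.1 0.84 0 0" --pt "1 0 2.44 -4.57 0.98 0 0" --pt "1 0 3.1 -4.95 1.12 0 0"

```text
clock: 20.95
ee_pos: [0.5224, 0.0866, 0.2715]
tool_rot: [0.015, 1.572, -0.019]
contact_force: [-8.1, -4.1, 9.2]
gripper_width: 0.0134
```

```bash
sed -i 's/^def crank.*/def crank():\n    global O;O=np.array([.523,.144])/' h.py; python3 - <<'E'
from h import *
crank()
E
```

```text
t 20.95 p [0.5224 0.0866 0.2715] zyaw -0.022 tilt [-0.001 -0.003 -1.   ] j [-0.04  0.21  1.55 -0.    1.39 -0.02] w 0.0134 F [-8.1 -4.1  9.2]
bed frame x,y -0.0572 0.0041
handle q mod 2pi 4.784 radius 0.0574
```

>>> jog_arm --pt "1 0 0.05 -0.77 0.14 0 0" --pt "1 0 0.21 -1.52 0.28 0 0" --pt "1 0 0.48 -2.24 0.42 0 0" --pt "1 0 0.84 -2.92 0.56 0 0" --pt "1 0 1.29 -3.54 0.7 0 0" --pt "1 0 1.83 -4.1 0.84 0 0" --pt "1 0 2.44 -4.57 0.98 0 0" --pt "1 0 3.1 -4.95 1.12 0 0"

```text
clock: 21.75
ee_pos: [0.471, 0.1198, 0.2714]
tool_rot: [0.884, 1.387, -0.891]
contact_force: [-15.8, -1.1, 13.2]
gripper_width: 0.0137
```

>>> jog_arm --pt "1 0 0.05 -0.77 0.14 0 0" --pt "1 0 0.21 -1.52 0.28 0 0" --pt "1 0 0.48 -2.24 0.42 0 0" --pt "1 0 0.84 -2.92 0.56 0 0" --pt "1 0 1.29 -3.54 0.7 0 0" --pt "1 0 1.83 -4.1 0.84 0 0" --pt "1 0 2.44 -4.57 0.98 0 0" --pt "1 0 3.1 -4.95 1.12 0 0"

```text
clock: 22.55
ee_pos: [0.4787, 0.1808, 0.2715]
tool_rot: [1.696, 0.807, -1.701]
contact_force: [-13.4, 8.8, 11.1]
gripper_width: 0.0139
```

```bash
python3 - <<'E'
from h import *
crank()
E
```

```text
t 22.55 p [0.4787 0.1808 0.2715] zyaw -2.261 tilt [-0.005  0.005 -1.   ] j [0.14 0.18 1.59 0.01 1.38 2.4 ] w 0.0139 F [-13.4   8.8  11.1]
bed frame x,y 0.0394 0.042
handle q mod 2pi 0.753 radius 0.0576
```

q is about 7.04. Regrasping once more.

>>> jog_arm --pt "0.3 0 0 0 0 0 0" --pt "0.3 0 0 0 0 0 0" --pt "0.3 0 0 0 0 0 0" --pt "0.3 -3 0 0 0 0 0" --pt "0.3 -6 0 0 0 0 0" --pt "0.3 -6 0 0 -0.14 0 0" --pt "0.3 -6 0 0 -0.28 0 0" --pt "0.3 -6 0 0 -0.42 0 0"

```text
clock: 23.35
ee_pos: [0.4826, 0.1772, 0.3304]
tool_rot: [1.399, 1.074, -1.398]
contact_force: [0.2, 0.6, -0.4]
gripper_width: 0.0595
```

>>> jog_arm --pt "0.3 0 0 0 -0.14 0 0" --pt "0.3 0 0 0 -0.28 0 0" --pt "0.3 0 0 0 -0.42 0 0" --pt "0.3 0 0 0 -0.56 0 0" --pt "0.3 0 0 0 -0.7 0 0" --pt "0.3 0 0 0 -0.84 0 0" --pt "0.3 0 0 0 -0.98 0 0" --pt "0.3 0 0 0 -1.12 0 0"

```text
clock: 24.15
ee_pos: [0.4825, 0.1772, 0.33]
tool_rot: [0.556, 1.498, -0.557]
contact_force: [-0.3, 1.0, 0.6]
gripper_width: 0.0598
```

>>> jog_arm --pt "0.3 0 0 0 -0.14 0 0" --pt "0.3 0 0 0 -0.28 0 0" --pt "0.3 0 0 0 -0.42 0 0" --pt "0.3 0 0 0 -0.56 0 0" --pt "0.3 0 0 0 -0.7 0 0" --pt "0.3 0 0 0 -0.84 0 0" --pt "0.3 0 0 0 -0.98 0 0" --pt "0.3 0 0 0 -1.12 0 0"

```text
clock: 24.95
ee_pos: [0.4825, 0.1771, 0.33]
tool_rot: [-0.321, 1.547, 0.32]
contact_force: [0.2, -0.5, 0.6]
gripper_width: 0.0594
```

>>> jog_arm --pt "0.3 0 0 0 -0.14 0 0" --pt "0.3 0 0 0 -0.28 0 0" --pt "0.3 0 0 0 -0.42 0 0" --pt "0.3 0 0 0 -0.48 0 0" --pt "0.3 0 0 0 -0.48 0 0"

```text
clock: 25.45
ee_pos: [0.4824, 0.1772, 0.33]
tool_rot: [-0.69, 1.459, 0.689]
contact_force: [0.2, 1.1, 0.2]
gripper_width: 0.0598
```

```bash
python3 - <<'E'
from h import *
crank()
a=np.pi/2-.757;O_=np.array([.523,.144]);p=O_+.056*(np.cos(a)*XB+np.sin(a)*YV)
print(p,delta([*p,.2715],YB+a-np.pi/2))
c=capture("side");crop(c,240,130,100,100,6,"pics/s8.png")
E
```

```text
t 25.45 p [0.4824 0.1772 0.33  ] zyaw 0.883 tilt [-0. -0. -1.] j [ 0.13  0.15  1.48 -0.    1.51 -0.75] w 0.0598 F [0.2 1.1 0.2]
bed frame x,y 0.0356 0.0385
handle q mod 2pi 0.747 radius 0.0524
[0.48001756 0.17989582] [5.85, 0.36, 0.06, 0.01, -0.0, 0.0]
```

View pics/s8.png

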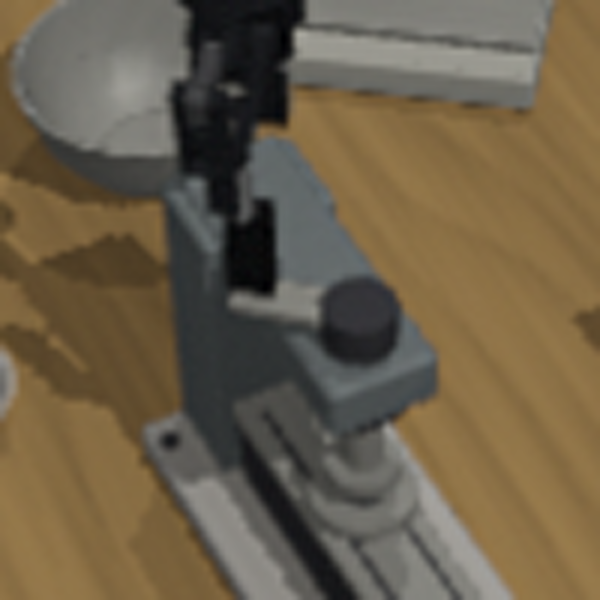

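The side crop shows the plate close above the lid with its collar gap still open, the mould unmoved, and the handle under the gripper. I pinch and turn 1.12 rad, then check.

>>> jog_arm --pt "0.3 3 0.4 0 0 0 0" --pt "0.3 5.5 0.4 0 0 0 0" --pt "0.3 5.8 0.4 0 0 0 0" --pt "0.3 5.8 0.4 0 0 0 0" --pt "1 5.8 0.4 0 0 0 0" --pt "1 5.8 0.4 0 0 0 0" --pt "1 5.8 0.4 0 0 0 0" --pt "1 5.8 0.4 0 0 0 0"

```text
clock: 26.3
ee_pos: [0.4797, 0.1804, 0.2733]
tool_rot: [-0.689, 1.457, 0.688]
contact_force: [-0.7, -0.6, 3.3]
gripper_width: 0.0133
```

>>> jog_arm --pt "1 0 -0.05 0.77 0.14 0 0" --pt "1 0 -0.21 1.52 0.28 0 0" --pt "1 0 -0.48 2.24 0.42 0 0" --pt "1 0 -0.84 2.92 0.56 0 0" --pt "1 0 -1.29 3.54 0.7 0 0" --pt "1 0 -1.83 4.1 0.84 0 0" --pt "1 0 -2.44 4.57 0.98 0 0" --pt "1 0 -3.1 4.95 1.12 0 0"

```text
clock: 27.1
ee_pos: [0.5363, 0.1991, 0.2733]
tool_rot: [0.19, 1.558, -0.189]
contact_force: [4.5, -0.4, 3.1]
gripper_width: 0.0133
```

```bash
python3 - <<'E'
from h import *
crank()
E
```

```text
t 27.1 p [0.5363 0.1991 0.2733] zyaw -0.241 tilt [ 0.004  0.    -1.   ] j [ 0.16  0.28  1.45 -0.    1.41  0.4 ] w 0.0133 F [ 4.5 -0.4  3.1]
bed frame x,y 0.0541 -0.0166
handle q mod 2pi 1.869 radius 0.0566
```

q is about 8.15, so 0.56 rad remain.

>>> jog_arm --pt "1 0 -0.05 0.77 0.14 0 0" --pt "1 0 -0.21 1.52 0.28 0 0" --pt "1 0 -0.48 2.24 0.42 0 0" --pt "1 0 -0.84 2.92 0.56 0 0" --pt "1 0 -0.84 2.92 0.56 0 0" --pt "1 0 -0.84 2.92 0.56 0 0"

```text
clock: 27.7
ee_pos: [0.5634, 0.1836, 0.2734]
tool_rot: [0.625, 1.474, -0.621]
contact_force: [7.6, -0.1, 1.3]
gripper_width: 0.0134
```

```bash
python3 - <<'E'
from h import *
crank()
E
```

```text
t 27.7 p [0.5634 0.1836 0.2734] zyaw -0.798 tilt [ 0.006  0.    -1.   ] j [ 0.13  0.32  1.4  -0.    1.42  0.92] w 0.0134 F [ 7.6 -0.1  1.3]
bed frame x,y 0.0371 -0.0428
handle q mod 2pi 2.427 radius 0.0566
```

q is about 8.71, which should be about 6 mm of squeeze. I release, lift clear and look.

>>> jog_arm --pt "0.3 0 0 0 0 0 0" --pt "0.3 0 0 0 0 0 0" --pt "0.3 0 0 0 0 0 0" --pt "0.3 0 0 0 0 0 0" --pt "0.3 -4 0 0 0 0 0" --pt "0.3 -8 0 0 0 0 0" --pt "0.3 -12 0 0 0 0 0" --pt "0.3 -12 0 0 0 0 0"

```text
clock: 28.5
ee_pos: [0.5626, 0.1842, 0.3989]
tool_rot: [0.627, 1.47, -0.617]
contact_force: [0.0, 0.3, 0.6]
gripper_width: 0.0598
```

```bash
python3 - <<'E'
from h import *
info()
c=capture("side");crop(c,250,150,80,90,6.5,"pics/s9.png")
# expected pixels: handle base, plate/collar front edge heights on the camera-facing side
for q in(8.2,8.5,8.73,9):
    a=np.pi/2-q;g=np.array([.523,.144])+.055*(np.cos(a)*XB+np.sin(a)*YV)
    print(q,((proj(c,[[*g,.292],[*g,.232]])-[250,150])*6.5).round(0).tolist())
E
```

```text
t 28.5 p [0.5626 0.1842 0.3989] zyaw -0.797 tilt [ 0.011  0.001 -1.   ] j [ 0.13  0.28  1.15 -0.    1.7   0.92] w 0.0598 F [0.  0.3 0.6]
bed frame x,y 0.0375 -0.0444
8.2 [[305.0, 27.0], [308.0, 121.0]]
8.5 [[341.0, 27.0], [343.0, 121.0]]
8.73 [[368.0, 32.0], [369.0, 126.0]]
9 [[397.0, 43.0], [397.0, 137.0]]
```

The viewing limit is reached, so I check numerically: the handle's dark blob against predicted q, the mould's lid, and intensity down the plate and collar.

```bash
python3 - <<'E'
from h import *
c=capture("side");X,Y,w,h=270,145,60,60
g=c["frame"][Y:Y+h,X:X+w].max(2);n,_,st,ce=cv2.connectedComponentsWithStats((g<38).astype(np.uint8))
print([(st[i].tolist(),(ce[i]+[X,Y]).round(1).tolist()) for i in range(1,n) if st[i][4]>8])
C=np.array([.523,.144])
for q in(8.4,8.73,9.05):
    a=np.pi/2-q;p=C+.055*(np.cos(a)*XB+np.sin(a)*YV);print(q,proj(c,[[*p,.262]]).round(1).tolist())
# plate rim/collar: camera-facing side of the axis
d=np.array(c["origin"])[:2]-C;d/=np.linalg.norm(d)
for nm,z,r in(("plate low rim .082",.082,.03),("plate top rim .092",.092,.03),("stem .092",.092,.008),("collar .100",.1,.012),("collar free .106",.106,.012),("head under .175",.175,.02)):print(nm,proj(c,[[*(C+r*d),z]]).round(1).tolist())
u=proj(c,[[*C,.1]])[0];x=int(round(u[0]))
print(x,[(y,int(c["frame"][y,x-1:x+2].mean())) for y in range(195,245)])
t=capture("top");hs=cv2.cvtColor(t["frame"],cv2.COLOR_RGB2HSV)
b0=cv2.imread("pics/top0.png")[:,:,::-1]
print("bystander change frac",{k:round(float((np.abs(t["frame"][y:y+h,x:x+w].astype(int)-b0[y:y+h,x:x+w]).max(2)>40).mean()),3) for k,(x,y,w,h) in dict(tin=(415,232,88,38),ring=(372,258,44,44),jar=(352,110,34,42),bowl=(130,165,68,66),pan=(195,255,44,44),palette=(396,134,90,36)).items()})
E
```

```text
[([34, 8, 5, 18, 81], [306.0, 161.6]), ([24, 39, 6, 6, 23], [296.4, 186.9])]
8.4 [[300.8, 161.4]]
8.73 [[306.7, 162.3]]
9.05 [[311.7, 164.3]]
plate low rim .082 [[301.0, 221.1]]
plate top rim .092 [[301.0, 219.1]]
stem .092 [[300.8, 213.8]]
collar .100 [[300.8, 213.1]]
collar free .106 [[300.8, 211.9]]
head under .175 [[300.4, 199.3]]
301 [(195, 80), (196, 77), (197, 77), (198, 77), (199, 73), (200, 57), (201, 55), (202, 83), (203, 93), (204, 92), (205, 91), (206, 91), (207, 91), (208, 91), (209, 92), (210, 99), (211, 110), (212, 107), (213, 95), (214, 88), (215, 95), (216, 112), (217, 112), (218, 108), (219, 98), (220, 99), (221, 107), (222, 97), (223, 83), (224, 83), (225, 93), (226, 102), (227, 109), (228, 114), (229, 107), (230, 95), (231, 83), (232, 62), (233, 41), (234, 29), (235, 25), (236, 23), (237, 26), (238, 31), (239, 38), (240, 55), (241, 72), (242, 85), (243, 100), (244, 121)]
bystander change frac {'tin': 0.0, 'ring': 0.0, 'jar': 0.0, 'bowl': 0.09, 'pan': 0.833, 'palette': 0.0}
```

The handle reads q of about 8.69. The pan's difference is probably arm shadow, so I check it in the side view along with the mould's front end.

```bash
python3 - <<'E'
from h import *
c=capture("side");b=cv2.imread("pics/side0.png")[:,:,::-1];f=c["frame"]
gray=lambda a:cv2.cvtColor(np.ascontiguousarray(a),cv2.COLOR_RGB2GRAY)
for nm,(x,y,w,h) in dict(pan=(208,180,40,32),bowl=(238,124,52,42)).items():
    r=cv2.matchTemplate(gray(f[y-10:y+h+10,x-10:x+w+10]),gray(b[y:y+h,x:x+w]),cv2.TM_CCOEFF_NORMED);_,m,_,l=cv2.minMaxLoc(r)
    print(nm,"match",round(m,3),"shift px",(l[0]-10,l[1]-10))
C=np.array([.523,.144])
P=lambda x,y,z:proj(c,[[*(C+x*XB+y*YV),z]])[0]
print("pred front top/bottom edge mid",P(-.1,0,.082).round(1),P(-.1,0,.02).round(1))
x=int(round(P(-.1,0,.082)[0]));y=int(P(-.1,0,.082)[1]);print(x,[(k,int(f[k,x-1:x+2].mean())) for k in range(y-8,y+24)])
E
```

```text
pan match 0.972 shift px (0, 0)
bowl match 0.928 shift px (0, 0)
pred front top/bottom edge mid [316.  235.6] [315.9 247.3]
316 [(227, 123), (228, 108), (229, 98), (230, 110), (231, 130), (232, 131), (233, 129), (234, 130), (235, 124), (236, 101), (237, 79), (238, 42), (239, 37), (240, 39), (241, 39), (242, 38), (243, 37), (244, 41), (245, 73), (246, 118), (247, 140), (248, 138), (249, 136), (250, 136), (251, 141), (252, 153), (253, 158), (254, 157), (255, 157), (256, 156), (257, 156), (258, 157)]
```

```bash
python3 -c "
from h import *
info();print(hand_in())"
```

```text
t 28.7 p [0.5605 0.1838 0.3907] zyaw -0.797 tilt [-0.002 -0.    -1.   ] j [ 0.13  0.28  1.17 -0.    1.69  0.92] w 0.0597 F [-0.2 -0.2 -0.6]
bed frame x,y 0.0372 -0.0423
the job is handed in; nothing more can be done
None
```

The mould is on the press bed against the column, the plate is pressed onto its lid, and the job is handed in at 28.7 s. I set it down level in front of the head, slid it in, regrasped nearer the outer end and pushed until the column held it at about 30 N. The crank took about 8.4 rad clockwise in three pinches, ending near q = 8.7.

**Last checks**
- **Squeeze:** the handle position in the side view gives q of about 8.69 and the gripper pose gave 8.71. That works out to about 6 mm of squeeze. I calculated it from the given geometry and did not measure the collar gap, because the picture viewer's limit was reached and my last picture could not be viewed.
- **Mould position:** centred to about 1 mm before the final push. Afterwards its front lid edge sits within about 1 pixel of the prediction and the bottom edge within about 2, which is roughly 3 mm.
- **Bystanders:** the open tin, ring, jar and palette are unchanged in the top view. The tart pan and bowl differed there, which I put down to the arm covering or shading them. In the side view both match their start with no shift.
- **Contact:** the gripper is about 12 cm above the handle with no force on it.

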